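# Draw the card deck home in the gift tray and add the candle

### The arm

A 7-joint arm with a two-finger parallel gripper is mounted at the origin on a cart in front of the work surface, level with it; the furniture and walls round the work are solid. World frame = base frame: x ahead of the robot, y to its left, z up, the work surface at z = 0. Lengths are in m, angles in rad, forces in N, time in s.
With the tool pointing down it reaches from about 0.35 to 0.9 m from the base axis. Payload 7.2 kg.
Tool frame: the origin (TCP) lies at the centre of the arm's flange, where the gripper is bolted on; the fingertips stand 173 mm ahead of it and the grasp point (between the pads) lies 155 mm ahead of it (manip.tip_extent is the distance from the TCP to the fingertips, in m); z points along the fingers, x is the direction in which the jaws open and shut, and the axes are right-handed (so a half turn about z gives the same grasp; the last joint's range is limited). The gripper opens to 85 mm and grips with 20 to 120 N. Pads are 22 mm wide; open, the fingers measure 114 mm over their backs; the gripper's body (76 mm by 85 mm) begins 54 mm behind the grasp point. The pads swing forward as they close: fully open they stand 13 mm farther back than shut.
Start: joints at [-1.304, 0.411, -0.013, 1.596, 0.006, 1.134, -0.082], TCP at [0.205, 0.59, 0.405] pointing down, gripper open.
Joint ranges: [-2.95, 2.95], [-0.29, 1.99], [-1.47, 1.44], [0.14, 2.54], [-1.03, 4.17], [0.13, 1.85], [-2.86, 2.86]. Speed limits (rad/s): [2.39, 2.39, 3.01, 3.01, 3.14, 3.14, 3.14].

### API

Orientations are given as a 3x3 rotation matrix whose columns are the frame's x, y, z axes.
In Python, from workcell import manip, imaging gives the robot as it stands. The module is installed in compiled form; this text tells all that it offers. Calls block until the motion is done:
- manip.move_to(position, orientation): joint-space move of the TCP to a pose.
- manip.move_straight(position, ori=None, v=0.15, contact_N=None): straight line of the TCP; ori=None keeps the orientation; v is the mean speed in m/s. With contact_N (N) it stops when the force on the tool has changed by that much, and returns True; else False.
- manip.movej(angles): joint-space move.
- manip.ungrasp() and manip.close(): open the fingers fully, or close them until they stop; the grip force is fixed at half the most.
- manip.pause(seconds).
- manip.inverse_kinematics(position, orientation): joint angles nearest the present ones, or None.
- imaging.camera(name): name is "side" or "top"; returns a dict with "image" (420x560x3 uint8, red, green, blue), "depth" (420x560 float32, m along the optical axis (not along the pixel's ray), 0 where there is no reading), "fov_y" (degrees; the focal length in pixels is half the picture's height over the tangent of half this angle, whatever the lens; pixels are square), "cx", "cy" (the principal point, pixels), "view" (4x4, takes a point from world to camera coordinates). Camera axes: x right, y down, z forward; pixel columns grow to the right and rows downward; lengths in m; the calibration is good to about 2 mm. A picture is of the moment at which its call begins.
A pose or a line that the arm cannot do raises manip.Unreachable and nothing moves.
- manip.close_job(): hands the job in, once; it reports no verdict.
Readings, each from a call of its own:
- manip.current_time(): time.
- manip.current_q(): joint angles.
- manip.current_qvel(): joint speeds.
- manip.current_joint_efforts(): joint torques, N m.
- manip.current_ee_pos(): TCP position.
- manip.current_orientation(): TCP orientation.
- manip.current_contact_force(): force on the tool from outside, world axes, zero at the start.
- manip.current_torque(): the same for the moment, N m.
- manip.current_grip_width(): finger opening in m.
Only numpy, scipy, OpenCV 4.12 (cv2) and the standard library are available. Lean on these libraries where they do the work, as an engineer would, in place of code of your own. Each camera call takes 0.05 s, during which the arm holds its last target.

### The job

Make up the gift set in the light wooden tray: lower your fingertips slowly onto the flat green card-deck box, which marks easily, and with a light, steady press on its top draw it toward you along the tray until it is fully home against the front lip. Then gently stand the black-lidded amber candle jar upright in the bay that has come free behind it, and leave the other things alone.

Things in the scene. Friction and masses are not known exactly. Their poses are not given: they have to be found in the camera images.
- tray: light wooden gift tray fixed to the dresser top, 181 x 88 x 24 mm outside; origin at the centre of its underside, x along its length from the low front lip (-x, toward the robot) to the rear wall (+x), z up. Floor 4 mm thick, walls 7 mm thick; inside 167 mm long and 74 mm wide; side and rear walls 24 mm high.
- deck: flat dark green card-deck box, 101 (x) x 71 (y) x 22 mm, 0.2 to 0.4 kg, lengthwise in the tray, axes as the tray's; origin at the centre of its underside. Starts within 7 mm of the rear wall; home is about 60 mm nearer the front. Its top is 26 mm above the dresser top, 2 mm above the side walls: it cannot be grasped. Over 25 N, even as a knock, marks it.
- deck_home (a point): point on the tray floor (4 mm above the dresser top) where the deck box's origin is when the box touches the front lip, on the tray's centre line
- bay (a point): point on the tray floor, 33 mm in front of the rear wall: centre of the free bay, 66 mm long (tray x) and 74 mm wide, once the deck box is home
- jar: amber candle jar with a black lid, 57 mm in diameter, 87 mm high; origin at the centre of its underside, z up. Starts upright on the dresser top, left of the tray, in one of two places.
- open_jar: the same kind of amber candle jar without a lid, 57 mm in diameter, 78 mm high, in the other place; bystander, origin at the centre of its underside
- lip: low front lip of the tray, 7 mm thick, its top 16 mm above the dresser top, with a small brass plate; origin under its centre, at floor level. The deck box must not be pulled against it with more than 25 N, even as a knock.
- pad: small grey felt pad, 24 x 6 x 12 mm, in the tray's +y wall at mid length; a spring presses it sideways on the deck box with about 4 N, so that the box drags: it slips from under the fingers unless they keep pressing on it with some 10 to 15 N while they pull; origin at its centre
- jade: green crystal point, 36 x 32 x 69 mm, bystander; origin at the centre of its underside
- tin: salve tin with a green lid, 53 mm in diameter, 22 mm high, bystander; origin at the centre of its underside
- stamp: wooden-handled seal stamp standing upright, 26 x 26 x 92 mm, bystander; origin at the centre of its underside
- quartz: white crystal point, 34 x 30 x 74 mm, bystander; origin at the centre of its underside
Not all that is in view belongs to the job. Leave any pink look-alike of the jar alone.

How it is judged:
By the outcome, as a careful person would: the job done as asked, in the order asked, and still so for the second after the job is handed in, with the robot touching nothing.
It also fails if it takes over 70 s, if anything falls off the work surface, if the arm or the gripper's body presses on something with over 40 N, if the wrist force passes 120 N, or if a joint passes its speed limit or range.

## Working session

There is one attempt and no reset: what is moved stays moved. The work goes in short steps, each a Python script; the robot and the scene stay as the last script left them, time stands still between calls to the robot, and variables do not carry over. Pictures are saved under pics/ and viewed, and the job is handed in when it is done.

```bash
mkdir -p pics; ls; cat > h.py <<'E'
import numpy as np, cv2
from workcell import manip, imaging
def cam(n):
    c=imaging.camera(n); return c
def K(c):
    f=c["image"].shape[0]/2/np.tan(np.radians(c["fov_y"])/2); return f
def ray_plane(c,u,v,z):
    f=K(c); d=np.array([(u-c["cx"])/f,(v-c["cy"])/f,1.0]); V=np.array(c["view"]); R=V[:3,:3];t=V[:3,3]
    o=-R.T@t; w=R.T@d; return o+w*(z-o[2])/w[2]
def cloud(c):
    f=K(c); h,w=c["depth"].shape; u,v=np.meshgrid(np.arange(w),np.arange(h)); D=c["depth"]
    P=np.stack([(u-c["cx"])/f*D,(v-c["cy"])/f*D,D],-1); V=np.array(c["view"])
    W=(P-V[:3,3])@V[:3,:3]; W[D==0]=np.nan; return W
def proj(c,p):
    V=np.array(c["view"]); q=V[:3,:3]@np.array(p)+V[:3,3]; f=K(c); return c["cx"]+f*q[0]/q[2], c["cy"]+f*q[1]/q[2]
def save(img,n): cv2.imwrite("pics/"+n,img[:,:,::-1])
E
python3 - <<'E'
from h import *
for n in("top","side"):
    c=cam(n); save(c["image"],n+"0.png"); np.savez(n+"0.npz",**c)
    print(n,c["fov_y"],c["cx"],c["cy"]); print(np.round(c["view"],3))
print(manip.current_time(),manip.current_ee_pos(),manip.current_orientation(),manip.current_contact_force(),manip.tip_extent)
E
```

```text
pics
top 44.78550920431162 282.4047374232064 213.60838210810948
[[-0.024 -1.    -0.007 -0.   ]
 [-0.998  0.025 -0.058  0.484]
 [ 0.058  0.006 -0.998  1.494]
 [ 0.     0.     0.     1.   ]]
side 56.8368512465712 280.18080361773536 205.4576711041425
[[ 0.877 -0.48   0.014 -0.432]
 [-0.337 -0.635 -0.695  0.195]
 [ 0.343  0.605 -0.718  0.794]
 [ 0.     0.     0.     1.   ]]
0.1 [0.20531366 0.59010635 0.40394491] [[ 3.28535808e-01  9.44491443e-01 -3.69971542e-04]
 [ 9.44490458e-01 -3.28536001e-01 -1.36775732e-03]
 [-1.41338405e-03  9.99226641e-05 -9.99998996e-01]] [0.41768624 0.13235185 0.14804423] 0.1734
```

View pics/top0.png

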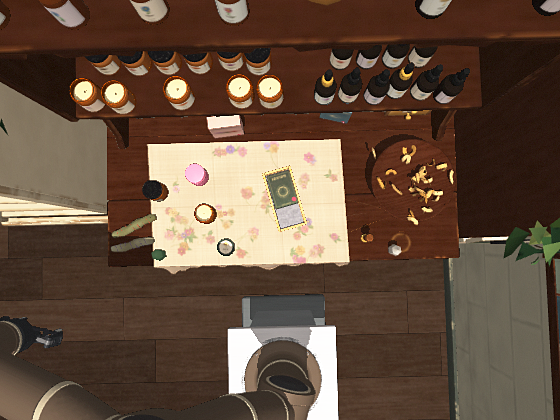

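View pics/side0.png

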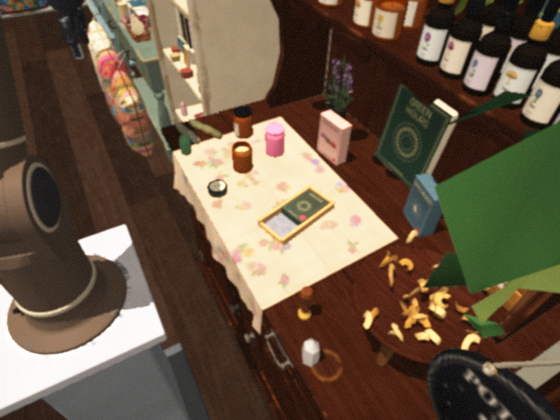

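The top view shows the tray at about (284,198). There are three jar candidates: black-topped amber at (155,190), open amber showing wax at (205,213) and pink at (195,174). The black-topped one fits "black-lidded amber". I'll confirm it in an enlarged crop.

```bash
python3 - <<'E'
from h import *
t=dict(np.load("top0.npz"));s=dict(np.load("side0.npz"))
a=cv2.resize(t["image"][140:270,100:360],None,fx=3,fy=3,interpolation=cv2.INTER_CUBIC); save(a,"topc.png")
b=cv2.resize(s["image"][95:255,165:365],None,fx=3.7,fy=3.7,interpolation=cv2.INTER_CUBIC); save(b,"sidec.png")
W=cloud(t); Ws=cloud(s)
for u,v in[(155,190),(205,213),(195,174),(283,190),(290,217),(226,246),(159,254),(130,225),(225,125),(180,95),(280,60),(280,120),(280,20)]: print((u,v),np.round(W[v,u],3))
E
```

```text
(155, 190) [0.556 0.347 0.085]
(205, 213) [0.489 0.211 0.054]
(195, 174) [0.598 0.232 0.087]
(283, 190) [ 0.553 -0.016  0.027]
(290, 217) [ 0.474 -0.034  0.006]
(226, 246) [0.393 0.156 0.021]
(159, 254) [0.374 0.344 0.059]
(130, 225) [0.461 0.438 0.021]
(225, 125) [0.727 0.14  0.126]
(180, 95) [0.716 0.197 0.455]
(280, 60) [ 0.808 -0.017  0.396]
(280, 120) [ 0.768 -0.012  0.001]
(280, 20) [ 0.723 -0.02   0.791]
```

View pics/topc.png

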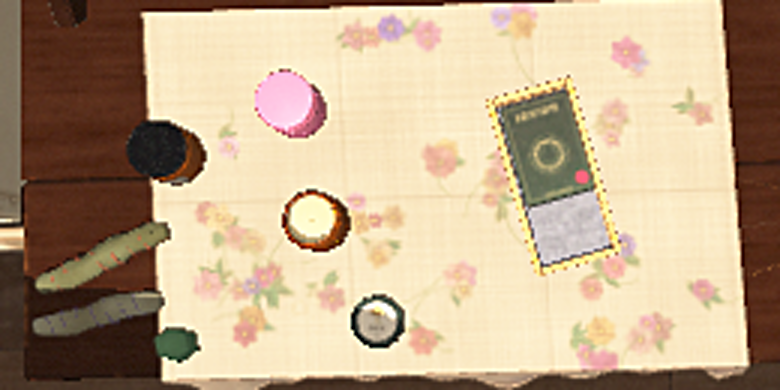

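View pics/sidec.png

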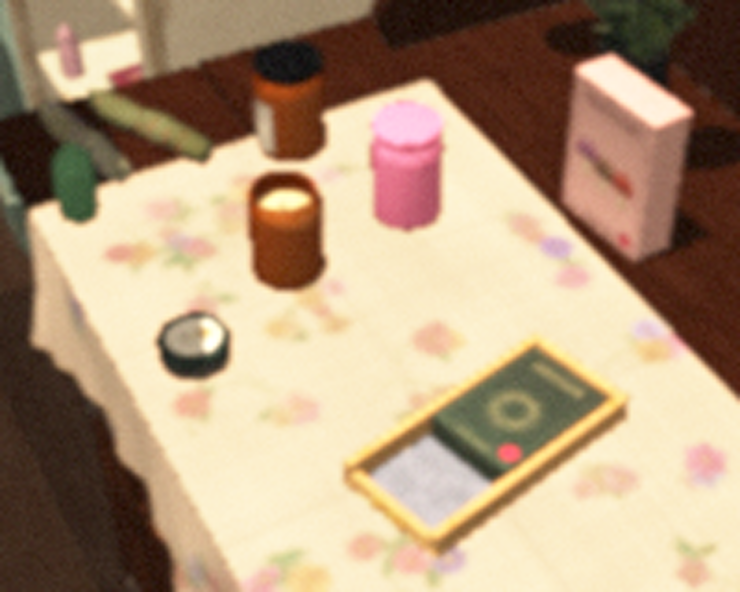

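The enlarged crops confirm it. The black-lidded amber jar is at top (155,190) / side (243,122). The open jar shows wax at (205,213), and the pink look-alike is at (195,174). Next I'll measure the tray, deck and jar.

```bash
cat >> h.py <<'E'
def largest(m,near):
    n,l,st,ce=cv2.connectedComponentsWithStats(m.astype(np.uint8)); 
    i=1+np.argmin([np.hypot(*(ce[k]-near)) if st[k,4]>60 else 1e9 for k in range(1,n)]); return (l==i),st[i]
def ordered_rect(P):
    r=cv2.minAreaRect((P[:,:2]*1000).astype(np.float32)); b=cv2.boxPoints(r)/1000
    e=[b[1]-b[0],b[2]-b[1]]; k=int(np.linalg.norm(e[1])>np.linalg.norm(e[0])); d=e[k]; d=d*np.sign(d[0])
    return np.array(r[0])/1000, np.degrees(np.arctan2(d[1],d[0])), sorted(np.array(r[1]))
E
python3 - <<'E'
from h import *
for n,tn,dn,z0 in(("top",(284,198),(283,187),0),("side",(297,215),(305,205),0)):
    c=dict(np.load(n+"0.npz")); h=cv2.cvtColor(c["image"],cv2.COLOR_RGB2HSV)
    m=(h[...,0]>15)&(h[...,0]<32)&(h[...,1]>105)&(h[...,2]>120)
    m,st=largest(m,tn); print(n,"tray",st)
    d=(h[...,0]>32)&(h[...,0]<95)&(h[...,2]<140)&(h[...,1]>25); d,sd=largest(cv2.morphologyEx(d.astype(np.uint8),cv2.MORPH_CLOSE,np.ones((3,3))),dn); print("deck",sd)
    o=c["image"].copy(); o[m]=[255,0,0]; o[d]=[0,0,255]; 
    y,x=tn[1],tn[0]; save(cv2.resize(o[y-50:y+50,x-60:x+60],None,fx=5,fy=5,interpolation=0),"m_"+n+".png")
    for nm,mm,z in(("tray",m,.024),("deck",d,.026)):
        cn=max(cv2.findContours(mm.astype(np.uint8),cv2.RETR_EXTERNAL,cv2.CHAIN_APPROX_NONE)[0],key=cv2.contourArea)[:,0]
        P=np.array([ray_plane(c,u,v,z) for u,v in cn]); print(nm,ordered_rect(P))
    W=cloud(c)
    # jar from depth: lid top
    sel=(abs(W[...,0]-.55)<.08)&(abs(W[...,1]-.345)<.07)&(W[...,2]>.078)&(W[...,2]<.1)
    p=W[sel]; print("jar",sel.sum(),p.mean(0),np.percentile(p,[1,99],axis=0))
    if sel.sum()>5: print(cv2.minEnclosingCircle((p[:,:2]*1000).astype(np.float32)))
E
```

```text
top tray [322  75  12  12  74]
deck [267 171  31  37 614]
tray (array([ 0.876     , -0.15377171]), np.float32(75.70244), [np.float64(31.247297286987305), np.float64(33.974449157714844)])
deck (array([ 0.55521613, -0.01181422]), np.float32(14.556215), [np.float64(68.24568939208984), np.float64(99.47804260253906)])
jar 310 [0.55890402 0.35530562 0.08693967] [[0.53327889 0.32940729 0.08077645]
 [0.58460949 0.38326087 0.09515955]]
((558.9630737304688, 355.6614074707031), 28.142866134643555)
side tray [258 186  76  59 732]
deck [283 194  40  30 422]
tray (array([ 0.52240363, -0.02595418]), np.float32(14.650531), [np.float64(97.38851165771484), np.float64(188.51258850097656)])
deck (array([ 0.54132666, -0.01587608]), np.float32(15.838691), [np.float64(62.75125503540039), np.float64(91.64051055908203)])
jar 194 [0.55834361 0.3510538  0.0856673 ] [[0.5333735  0.32774405 0.07904482]
 [0.58501667 0.38152449 0.08913991]]
((561.0254516601562, 353.866943359375), 30.599605560302734)
```

```bash
python3 - <<'E'
from h import *
c=dict(np.load("top0.npz")); I=c["image"]; h=cv2.cvtColor(I,cv2.COLOR_RGB2HSV)
print(h[200,262:310].tolist()[::2])
m=((h[...,0]>15)&(h[...,0]<34)&(h[...,1]>75)&(h[...,2]>90)).astype(np.uint8); m[:150]=0;m[245:]=0;m[:,:255]=0;m[:,315:]=0
m2,st=largest(cv2.morphologyEx(m,cv2.MORPH_CLOSE,np.ones((5,5))),(284,198)); print(st)
o=I.copy(); o[m2]=[255,0,0]; a=np.hstack([I[155:245,250:320],o[155:245,250:320]]); save(cv2.resize(a,None,fx=5,fy=5,interpolation=0),"m_top2.png")
cn=max(cv2.findContours(m2.astype(np.uint8),cv2.RETR_EXTERNAL,cv2.CHAIN_APPROX_NONE)[0],key=cv2.contourArea)[:,0]
P=np.array([ray_plane(c,u,v,.024) for u,v in cn]); print(ordered_rect(P))
E
```

```text
[[15, 85, 234], [14, 89, 231], [12, 97, 228], [9, 89, 232], [28, 102, 255], [125, 21, 204], [33, 64, 128], [39, 49, 105], [35, 45, 108], [46, 57, 107], [40, 55, 106], [39, 53, 110], [41, 51, 111], [41, 47, 120], [46, 60, 120], [1, 132, 209], [174, 154, 255], [52, 58, 128], [25, 119, 255], [12, 135, 179], [20, 60, 249], [21, 59, 248], [20, 60, 249], [20, 57, 249]]
[260 166  53  71 875]
(array([ 0.51966956, -0.02128588]), np.float32(2.1375856), [np.float64(147.77720642089844), np.float64(208.0711212158203)])
```

View pics/m_top2.png

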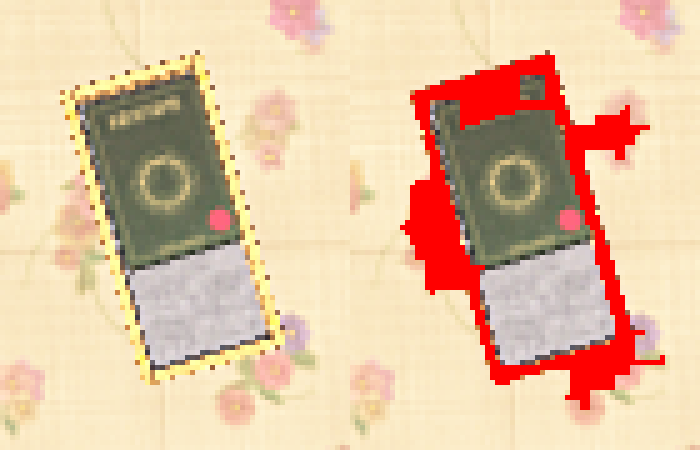

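View pics/m_side.png

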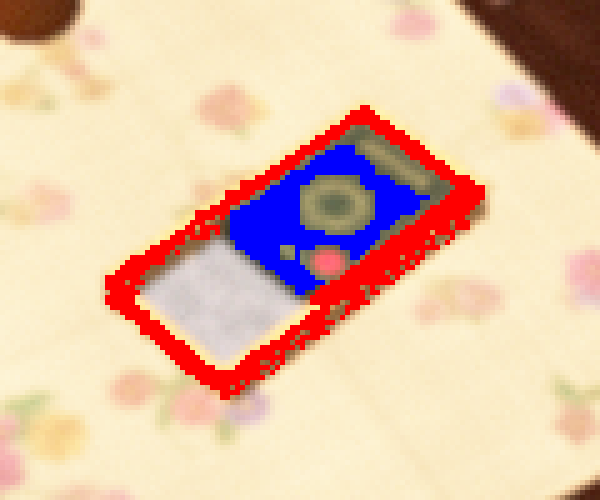

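```bash
python3 - <<'E'
from h import *
c=dict(np.load("top0.npz")); I=c["image"]; h=cv2.cvtColor(I,cv2.COLOR_RGB2HSV)
m=((h[...,0]>=22)&(h[...,0]<=33)&(h[...,1]>80)&(h[...,2]>215)).astype(np.uint8); m[:160]=0;m[236:]=0;m[:,:258]=0;m[:,312:]=0
o=I.copy(); o[m>0]=[255,0,0]; save(cv2.resize(o[155:245,250:320],None,fx=6,fy=6,interpolation=0),"m_top3.png")
v,u=np.nonzero(m); P=np.array([ray_plane(c,a,b,.024) for a,b in zip(u,v)]); print(len(P),ordered_rect(P))
n=np.array([ray_plane(c,a-.5,b-.5,.024) for a,b in[(263,174),(290,166.4),(307,223.6),(280.2,231)]])[:,:2]
print(n, n.mean(0), [np.linalg.norm(n[i]-n[i-1]) for i in range(4)], np.degrees(np.arctan2(*((n[0]+n[1]-n[2]-n[3])[::-1]))))
E
```

```text
294 (array([ 0.52583264, -0.01586367]), np.float32(3.206776), [np.float64(121.86868286132812), np.float64(194.68386840820312)])
[[ 0.60361486  0.04376502]
 [ 0.62417895 -0.03651335]
 [ 0.45388481 -0.08212058]
 [ 0.43411333 -0.00296463]] [ 0.52894799 -0.01945838] [np.float64(0.17582499167207474), np.float64(0.08287037337312399), np.float64(0.17629553329564063), np.float64(0.08158784512491189)] 15.202581802927554
```

View pics/m_top3.png

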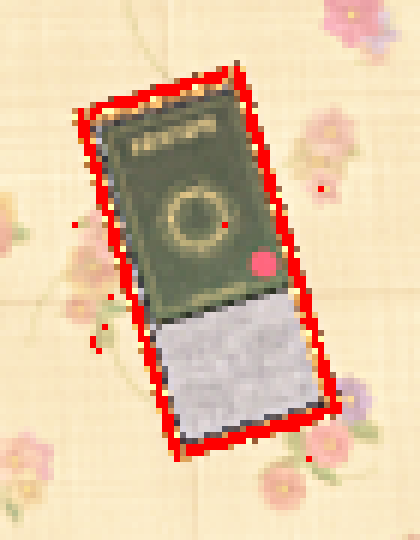

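```bash
python3 - <<'E'
from h import *
c=dict(np.load("top0.npz")); I=c["image"]; h=cv2.cvtColor(I,cv2.COLOR_RGB2HSV)
m=((h[...,0]>=22)&(h[...,0]<=33)&(h[...,1]>80)&(h[...,2]>215)).astype(np.uint8); m[:160]=0;m[236:]=0;m[:,:258]=0;m[:,312:]=0
m,st=largest(m,(284,198)); print(st)
v,u=np.nonzero(m); P=np.array([ray_plane(c,a,b,.024) for a,b in zip(u,v)]); print(len(P),ordered_rect(P))
# jar from lid silhouettes
for n,near in(("top",(155,190)),("side",(243,115))):
    c=dict(np.load(n+"0.npz"));I=c["image"]
    W=cloud(c)
    sel=(np.hypot(W[...,0]-.559,W[...,1]-.353)<.036)&(W[...,2]>.07)
    v,u=np.nonzero(sel); print(n,u.min(),u.max(),v.min(),v.max())
    P=np.array([ray_plane(c,a,b,.087) for a,b in zip(u,v)])
    print(cv2.minEnclosingCircle((P[:,:2]*1000).astype(np.float32)), np.median(W[sel],0))
# other objects' tops: neighbours
W=cloud(dict(np.load("top0.npz")))
S=W[150:270,100:360]; q=S[(S[...,2]>.012)]; print(len(q))
for box in ((.45,.54,.16,.26),(.55,.65,.18,.28)):
    s=q[(q[:,0]>box[0])&(q[:,0]<box[1])&(q[:,1]>box[2])&(q[:,1]<box[3])]; print(s.min(0),s.max(0))
E
```

```text
[263 166  25  66 136]
136 (array([0.533396  , 0.01851895]), np.float32(-8.504425), [np.float64(68.14795684814453), np.float64(193.4448699951172)])
top 142 162 180 198
((558.3030395507812, 354.3000183105469), 29.339946746826172) [0.55883682 0.35456104 0.08679619]
side 234 252 105 120
((559.8043212890625, 341.71002197265625), 40.266258239746094) [0.55687314 0.34548834 0.08572713]
3435
[0.45057273 0.18345079 0.01227134] [0.51709186 0.24107845 0.08585247]
[0.57016323 0.20588568 0.01266996] [0.63039676 0.27546967 0.09641402]
```

```bash
python3 - <<'E'
from h import *
c=dict(np.load("top0.npz")); I=c["image"]; h=cv2.cvtColor(I,cv2.COLOR_RGB2HSV)
m=((h[...,0]>=22)&(h[...,0]<=33)&(h[...,1]>80)&(h[...,2]>215)).astype(np.uint8); m[:160]=0;m[236:]=0;m[:,:258]=0;m[:,312:]=0
n,l,st,_=cv2.connectedComponentsWithStats(m); m=np.isin(l,[i for i in range(1,n) if st[i,4]>=8]); print(st[1:,4])
v,u=np.nonzero(m); P=np.array([ray_plane(c,a,b,.024) for a,b in zip(u,v)]); print(len(P),ordered_rect(P))
E
```

```text
[136 149   1   1   1   1   1   3   1]
285 (array([ 0.52839038, -0.01833435]), np.float32(14.7003145), [np.float64(85.98231506347656), np.float64(180.6414794921875)])
```

```bash
cat >> h.py <<'E'
YAW=np.radians(14.8); TC=np.array([0.5285,-0.0185]); TX=np.array([np.cos(YAW),np.sin(YAW)]); TY=np.array([-TX[1],TX[0]])
def R(a): return np.array([[np.cos(a),np.sin(a),0],[np.sin(a),-np.cos(a),0],[0,0,-1.]])
def tray(x,y=0): return TC+x*TX+y*TY
JAR=np.array([0.559,0.353])
E
python3 - <<'E'
from h import *
W=cloud(dict(np.load("top0.npz"))).reshape(-1,3); W=W[~np.isnan(W[:,0])]
for zl,zh in((.15,.3),(.3,.4),(.4,.5),(.5,.7),(.7,1.2)):
    s=W[(W[:,2]>zl)&(W[:,2]<zh)&(W[:,0]>.45)&(abs(W[:,1])<.5)]; print(zl,len(s),np.percentile(s[:,0],[0,1,5]) if len(s) else "")
for nm,xy,z in(("press",tray(.027),.2),("preshi",tray(.027),.33),("home",tray(-.035),.2),("jar",JAR,.21),("jarhi",JAR,.36),("bayhi",tray(.0505),.36),("bay",tray(.0505),.217)):
    for a in(YAW,YAW+np.pi,YAW+np.pi/2):
        q=manip.inverse_kinematics([*xy,z],R(a)); print(nm,round(np.degrees(a)),None if q is None else np.round(q,2))
E
```

```text
0.15 199 [0.508662   0.51361067 0.51910701]
0.3 11407 [0.6839239  0.68863619 0.68977893]
0.4 16093 [0.68389224 0.68583066 0.6967617 ]
0.5 5391 [0.68326308 0.6846064  0.6853779 ]
0.7 28057 [0.58171854 0.68868843 0.68953132]
press 15 [-0.4   0.59  0.45  1.97 -0.4   0.67  0.56]
press 195 [-0.77  0.83  1.03  1.99 -0.93  0.9  -2.11]
press 105 [-0.24  0.56  0.23  1.96 -0.21  0.65  1.95]
preshi 15 [-0.54  0.42  0.62  1.88 -0.3   0.93  0.48]
preshi 195 [-0.9   0.7   1.26  1.9  -0.75  1.12 -2.23]
preshi 105 [-0.39  0.39  0.42  1.87 -0.19  0.92  1.95]
home 15 [-0.4   0.52  0.45  2.11 -0.39  0.6   0.59]
home 195 [-0.78  0.75  1.03  2.13 -0.93  0.82 -2.04]
home 105 [-0.28  0.5   0.31  2.1  -0.27  0.58  2.04]
jar 15 [-0.8   0.69  0.24  1.68 -0.21  0.81 -0.21]
jar 195 [-0.4   0.7  -0.34  1.64  0.3   0.85  2.53]
jar 105 [-0.62  0.67 -0.02  1.66  0.01  0.81  1.18]
jarhi 15 [-0.84  0.52  0.3   1.57 -0.17  1.08 -0.24]
jarhi 195 [-0.43  0.53 -0.3   1.54  0.17  1.1   2.63]
jarhi 105 [-0.65  0.51  0.02  1.55 -0.01  1.08  1.2 ]
bayhi 15 [-0.55  0.42  0.64  1.8  -0.29  1.02  0.46]
bayhi 195 [-0.89  0.69  1.26  1.82 -0.71  1.18 -2.29]
bayhi 105 [-0.39  0.39  0.41  1.79 -0.18  1.    1.92]
bay 15 [-0.43  0.6   0.48  1.9  -0.4   0.73  0.54]
bay 195 [-0.76  0.82  1.03  1.92 -0.89  0.94 -2.17]
bay 105 [-0.25  0.56  0.24  1.89 -0.19  0.71  1.93]
```

```bash
python3 - <<'E'
from h import *
manip.close(); t=manip.current_time(); print(t, manip.current_grip_width())
p=tray(.027)
manip.move_to([*p,.30],R(YAW)); print(manip.current_time(),manip.current_ee_pos())
manip.move_straight([*p,.212],v=.08); print(manip.current_time(),manip.current_ee_pos(),manip.current_contact_force())
c=cam("side"); save(cv2.resize(c["image"][60:270,165:405],None,fx=3,fy=2.8),"s1.png")
E
```

```text
0.8667 -4.8608085853514584e-05
3.3583 [ 0.55476695 -0.01033539  0.29997085]
4.6083 [ 0.55485962 -0.01167271  0.21251772] [-0.27299944 -0.39502121 -0.68911698]
```

View pics/s1.png

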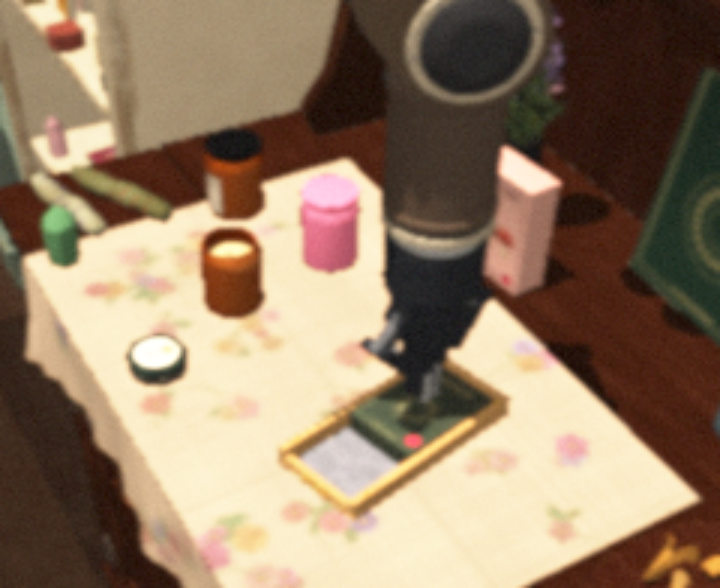

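The closed fingertips are just above the deck's centre, at roughly crop (428,385). I'll lower them slowly until contact.

```bash
python3 - <<'E'
from h import *
p=tray(.027)
r=manip.move_straight([*p,.193],v=.008,contact_N=3); f=manip.current_contact_force(); print(r,manip.current_time(),manip.current_ee_pos(),f)
z=manip.current_ee_pos()[2]
for i in range(3):
    manip.pause(.1); print(np.round(manip.current_contact_force(),2),manip.current_ee_pos()[2])
E
```

```text
True 6.1417 [ 0.55463456 -0.01160158  0.19955017] [-1.74774442 -0.19818627  5.76539621]
[-0.9  -0.1   4.93] 0.19954305427668634
[-1.63  0.08  4.02] 0.1995446731548176
[-1.31 -0.16  5.65] 0.19953897779578614
```

```bash
cat >> h.py <<'E'
def fz(n=4):
    F=[]
    for i in range(n): F.append(manip.current_contact_force()); manip.pause(.02)
    return np.mean(F,0)
E
python3 - <<'E'
from h import *
p=manip.current_ee_pos(); zc=p[2]; xy=p[:2]
for i in range(16):
    zc-=.00015
    manip.move_straight([*xy,zc],v=.005); f=fz(); print(round(zc,5),np.round(f,2),np.round(manip.current_ee_pos(),5),round(manip.current_time(),2))
    if f[2]>11.5: break
E
```

```text
0.19939 [0.16 0.62 3.92] [ 0.55481 -0.01166  0.19957] 6.76
0.19924 [-0.52  0.32  6.06] [ 0.55479 -0.01165  0.19956] 7.08
0.19909 [-1.01  0.62  8.  ] [ 0.5548  -0.01166  0.19955] 7.39
0.19894 [-1.95  0.21  9.58] [ 0.5548  -0.01171  0.19953] 7.71
0.19879 [-2.39  0.54 11.22] [ 0.5548  -0.01171  0.19954] 8.03
0.19864 [-2.33  0.47 12.72] [ 0.55478 -0.0117   0.1995 ] 8.34
```

```bash
cat >> h.py <<'E'
def drag(zc,xt0,steps,target=13.):
    xt=xt0
    for d in steps:
        xt-=d; q=tray(xt)
        manip.move_straight([*q,zc],v=.025); f=fz(3); p=manip.current_ee_pos()
        pull=f[:2]@TX; print(f"xt {xt*1e3:.1f} act {1e3*((p[:2]-TC)@TX):.1f} zc {zc*1e3:.2f} z {p[2]*1e3:.2f} Fz {f[2]:.1f} pull {pull:.1f} side {f[:2]@TY:.1f} t {manip.current_time():.2f}",flush=True)
        zc+=np.clip((f[2]-target)/11000,-.0003,.0003)
        if f[2]>20 or abs(pull)>18: print("stop");break
    return zc,xt
E
python3 - <<'E'
from h import *
p=manip.current_ee_pos(); print((p[:2]-TC)@TX,(p[:2]-TC)@TY)
print(drag(.19862,.027,[.002,.003,.005,.008]))
c=cam("top"); save(cv2.resize(c["image"][140:250,230:340],None,fx=5,fy=5),"t2.png")
c=cam("side"); save(cv2.resize(c["image"][160:260,235:365],None,fx=5,fy=5),"s2.png")
E
```

```text
0.027149417375388573 -0.00013910483931073116
xt 25.0 act 25.9 zc 198.62 z 199.53 Fz 8.7 pull 1.5 side -0.1 t 8.64
xt 22.0 act 23.7 zc 198.32 z 199.53 Fz 8.2 pull 3.7 side 0.8 t 8.96
xt 17.0 act 19.0 zc 198.02 z 199.51 Fz 10.3 pull 3.9 side 1.1 t 9.36
xt 9.0 act 11.3 zc 197.77 z 199.48 Fz 11.6 pull 4.1 side 1.5 t 9.88
(np.float64(0.19764406442321797), 0.009000000000000001)
```

View pics/s2.png

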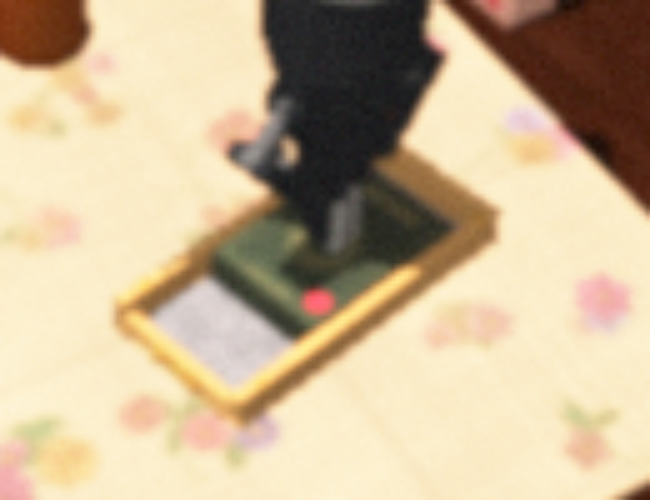

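```bash
cat >> h.py <<'E'
def dot(c,near,r=25):
    h=cv2.cvtColor(c["image"],cv2.COLOR_RGB2HSV); m=((h[...,0]>168)|(h[...,0]<4))&(h[...,1]>120)&(h[...,2]>150)
    v,u=np.nonzero(m); k=np.hypot(u-near[0],v-near[1])<r
    if k.sum()<3: return None
    u,v=u[k].mean(),v[k].mean(); p=ray_plane(c,u,v,.026)[:2]-TC; return round(u,1),round(v,1),np.round(1e3*np.array([p@TX,p@TY]),1),int(k.sum())
E
python3 - <<'E'
from h import *
for n,a in(("side",(300,219)),("top",(295,202))):
    print(n,dot(dict(np.load(n+"0.npz")),a,14),dot(cam(n),a,14))
p=manip.current_ee_pos(); print((p[:2]-TC)@TX)
E
```

```text
side (np.float64(302.2), np.float64(216.9), array([ -7.6, -24.8]), 21) (np.float64(298.1), np.float64(219.8), array([-21.5, -24.8]), 22)
top (np.float64(293.5), np.float64(198.5), array([ -8.3, -26. ]), 16) (np.float64(296.0), np.float64(203.7), array([-25. , -28.8]), 3)
0.011324642908569283
```

```bash
python3 - <<'E'
from h import *
zc,xt=drag(.19752,.009,[.006]*5)
for n,a in(("side",(291,226)),("top",(299,212))): print(n,dot(cam(n),a,20))
print(zc,xt)
E
```

```text
xt 3.0 act 5.7 zc 197.52 z 199.47 Fz 13.8 pull 5.0 side 1.7 t 10.52
xt -3.0 act -0.4 zc 197.60 z 199.50 Fz 13.4 pull 4.1 side 1.5 t 10.96
xt -9.0 act -6.5 zc 197.63 z 199.48 Fz 13.0 pull 4.7 side 2.4 t 11.40
xt -15.0 act -12.4 zc 197.63 z 199.46 Fz 14.0 pull 4.1 side 1.6 t 11.84
xt -21.0 act -18.5 zc 197.73 z 199.47 Fz 13.7 pull 4.9 side 1.8 t 12.28
side (np.float64(289.3), np.float64(226.2), array([-50.8, -24.8]), 22)
top None
0.1977928132288239 -0.021
```

```bash
python3 - <<'E'
from h import *
zc,xt=drag(.19776,-.021,[.005,.004,.002,.002,.002])
print(dot(cam("side"),(287,228),20))
print(zc,xt)
E
```

```text
xt -26.0 act -23.5 zc 197.76 z 199.48 Fz 13.3 pull 4.5 side 1.9 t 12.78
xt -30.0 act -27.5 zc 197.79 z 199.46 Fz 13.2 pull 4.7 side 2.0 t 13.14
xt -32.0 act -29.4 zc 197.81 z 199.47 Fz 12.2 pull 5.1 side 1.9 t 13.44
xt -34.0 act -31.2 zc 197.73 z 199.46 Fz 12.6 pull 5.7 side 2.4 t 13.74
xt -36.0 act -33.1 zc 197.70 z 199.47 Fz 12.8 pull 5.5 side 2.2 t 14.04
(np.float64(284.6), np.float64(229.5), array([-65.8, -24.7]), 22)
0.19768154108639002 -0.036000000000000004
```

```bash
python3 - <<'E'
from h import *
zc,xt=drag(.19768,-.036,[.0015]*6)
c=cam("side");print(dot(c,(287,228),20)); save(cv2.resize(c["image"][160:260,235:365],None,fx=5,fy=5),"s3.png")
print(zc,xt)
E
```

```text
xt -37.5 act -34.6 zc 197.68 z 199.44 Fz 13.0 pull 6.4 side 2.4 t 14.39
xt -39.0 act -35.9 zc 197.68 z 199.47 Fz 12.1 pull 6.8 side 2.4 t 14.69
xt -40.5 act -37.1 zc 197.59 z 199.48 Fz 11.3 pull 8.0 side 1.4 t 14.99
xt -42.0 act -38.4 zc 197.44 z 199.46 Fz 12.0 pull 8.3 side 1.6 t 15.29
xt -43.5 act -39.7 zc 197.35 z 199.45 Fz 12.4 pull 8.8 side 1.1 t 15.59
xt -45.0 act -41.2 zc 197.30 z 199.44 Fz 12.5 pull 8.6 side 0.8 t 15.89
(np.float64(284.1), np.float64(230.2), array([-68.2, -25.5]), 21)
0.19724556198732007 -0.045000000000000005
```

View pics/s3.png

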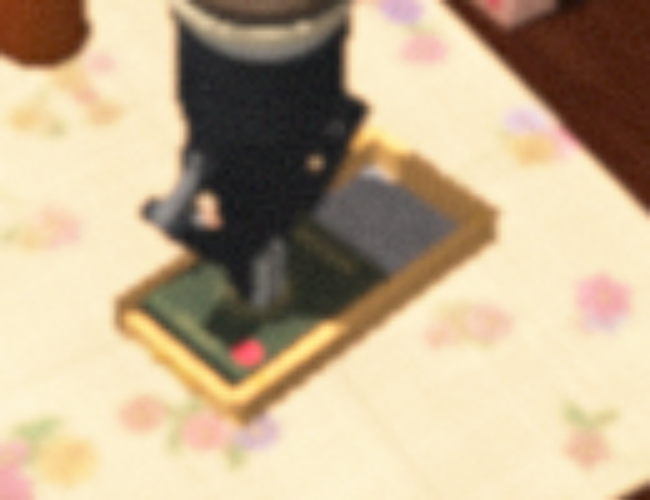

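Pull climbed from 5 N to a steady 8.7 N, so the fingertips are now slipping while the deck stays put. The red dot moved about 60 mm, to (284,230), and the deck looks home against the lip. I'll lift off and check.

```bash
python3 - <<'E'
from h import *
q=tray(-.045)
manip.move_straight([*q,.203],v=.02); print(manip.current_contact_force())
manip.move_straight([*q,.29],v=.12)
pre=JAR+0
manip.ungrasp()
manip.move_to([*JAR,.33],R(YAW)); print(manip.current_time(),manip.current_ee_pos(),manip.current_grip_width())
for n in("top","side"):
    c=cam(n); np.savez(n+"1.npz",**c)
    a=c["image"][150:245,245:330] if n=="top" else c["image"][160:260,235:365]
    save(cv2.resize(a,None,fx=5,fy=5,interpolation=cv2.INTER_CUBIC),n+"4.png"); print(dot(c,(300,213) if n=="top" else (287,228),20))
save(cv2.resize(c["image"][60:200,165:305],None,fx=4,fy=4),"s4j.png")
E
```

```text
[ 0.02800447  0.22356773 -0.34302787]
19.4917 [0.5596886  0.35083155 0.33008171] 0.08555391226949637
(np.float64(299.4), np.float64(218.2), array([-69. , -26.3]), 16)
(np.float64(284.1), np.float64(230.1), array([-68.1, -25.2]), 22)
```

View pics/top4.png

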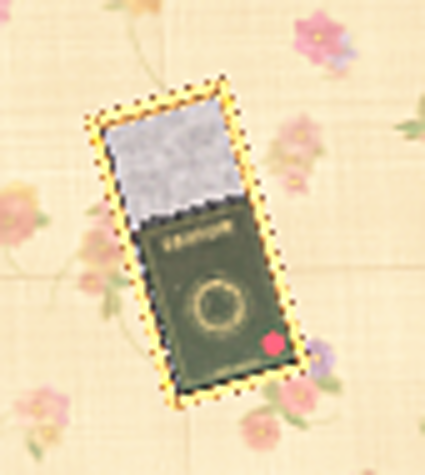

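View pics/side4.png

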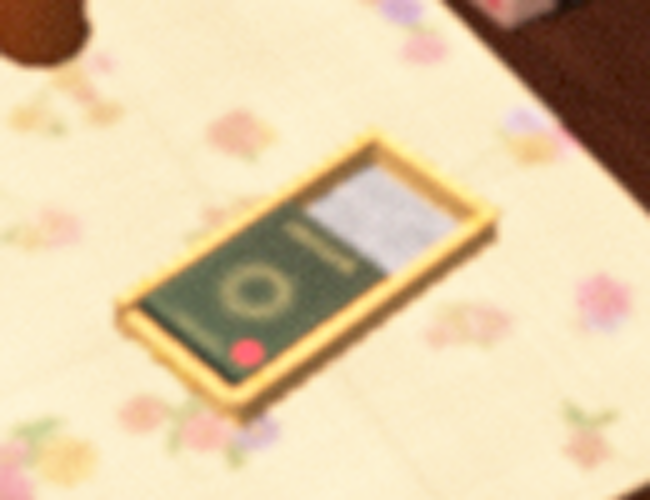

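View pics/s4j.png

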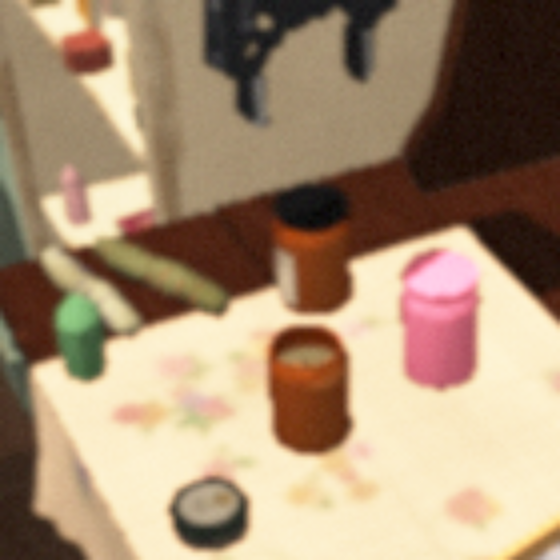

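The deck is home: the dot moved 60.6 mm in both views, to top (299,218) and side (284,230), with the rear bay clear. The open gripper is above the black-lidded jar at crop (312,245). Now I'll grasp the jar.

```bash
python3 - <<'E'
from h import *
r=manip.move_straight([*JAR,.203],v=.1,contact_N=6); print(r,manip.current_ee_pos(),manip.current_contact_force(),manip.current_time())
c=cam("side"); save(cv2.resize(c["image"][60:200,165:305],None,fx=4,fy=4),"s5.png")
c=cam("top"); save(cv2.resize(c["image"][140:240,110:230],None,fx=5,fy=5),"t5.png")
E
```

```text
False [0.55929795 0.35310116 0.203748  ] [-0.43911327  0.21835909  0.77544717] 21.0083
```

View pics/s5.png

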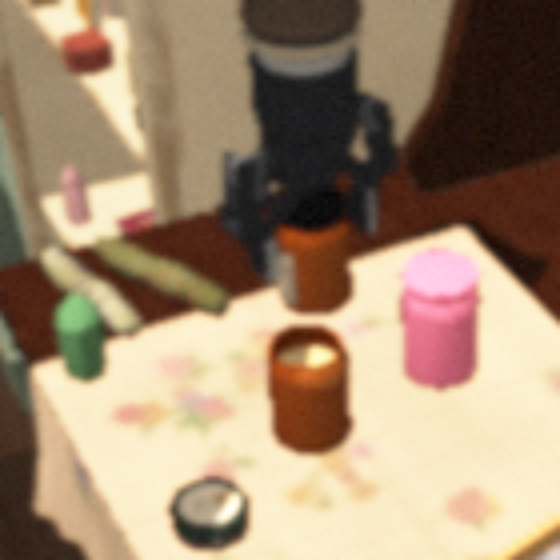

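The fingers straddle the jar, with pads at crop (270,255) and (372,210). Closing and lifting.

```bash
python3 - <<'E'
from h import *
manip.close(); print(manip.current_grip_width(),manip.current_contact_force(),manip.current_ee_pos())
p=manip.current_ee_pos()
manip.move_straight([p[0],p[1],p[2]+.13],v=.12); print(manip.current_time(),manip.current_grip_width(),fz())
b=tray(.0505)
# arc on the near side of pink/open jars is at height >0.2; travel straight high
manip.move_straight([*b,.36],ori=R(YAW),v=.2); print(manip.current_time(),manip.current_ee_pos(),manip.current_grip_width())
W=None
for n in("top","side"):
    c=cam(n); np.savez(n+"2.npz",**c); save(cv2.resize(c["image"][60:270,165:405],None,fx=3,fy=2.8),n+"6.png")
E
```

```text
0.05453924538371884 [-0.50261559 -0.81797083  5.3682607 ] [0.5593194  0.35311107 0.20380097]
22.7417 0.05488132101278011 [-0.33096013  0.01547872 -2.84077269]
24.7583 [ 0.57735515 -0.00445701  0.35978747] 0.05516711732962413
```

View pics/side6.png

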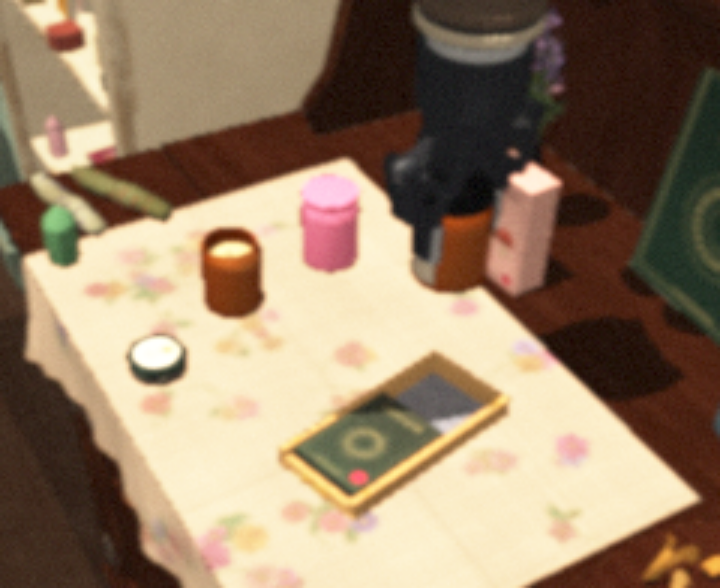

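```bash
cat >> h.py <<'E'
def jarfit(c,zr,guess,rad=.0285):
    from scipy.optimize import least_squares
    W=cloud(c); h=cv2.cvtColor(c["image"],cv2.COLOR_RGB2HSV)
    amb=(h[...,0]<20)&(h[...,1]>110)&(h[...,2]>40)
    s=amb&(W[...,2]>zr[0])&(W[...,2]<zr[1])&(np.hypot(W[...,0]-guess[0],W[...,1]-guess[1])<.05)
    P=W[s][:,:2]
    r=least_squares(lambda x:np.hypot(P[:,0]-x[0],P[:,1]-x[1])-rad,guess,loss="soft_l1",f_scale=.002)
    return r.x,len(P),np.sqrt(np.mean(r.fun**2))
E
python3 - <<'E'
from h import *
print("check on initial", jarfit(dict(np.load("side0.npz")),(.01,.06),JAR), jarfit(dict(np.load("side0.npz")),(.01,.065),[.487,.212]))
b=tray(.0505)
manip.move_straight([*b,.242],v=.1); p=manip.current_ee_pos(); print(manip.current_time(),p,b)
c=cam("side"); np.savez("side3.npz",**c); print(jarfit(c,(.045,.085),b)); save(cv2.resize(c["image"][130:250,235:375],None,fx=5,fy=5,interpolation=cv2.INTER_CUBIC),"s7.png")
c=cam("top"); np.savez("top3.npz",**c); save(cv2.resize(c["image"][140:250,230:340],None,fx=5,fy=5),"t7.png")
E
```

```text
check on initial (array([0.56025224, 0.35719651]), 202, np.float64(0.0015827357979618074)) (array([0.48999657, 0.21356713]), 351, np.float64(0.0022008009651410623))
26.1917 [ 0.57761452 -0.00566211  0.24262668] [ 0.57732458 -0.00559999]
(array([ 0.57819194, -0.00164244]), 177, np.float64(0.001032239863461462))
```

View pics/s7.png

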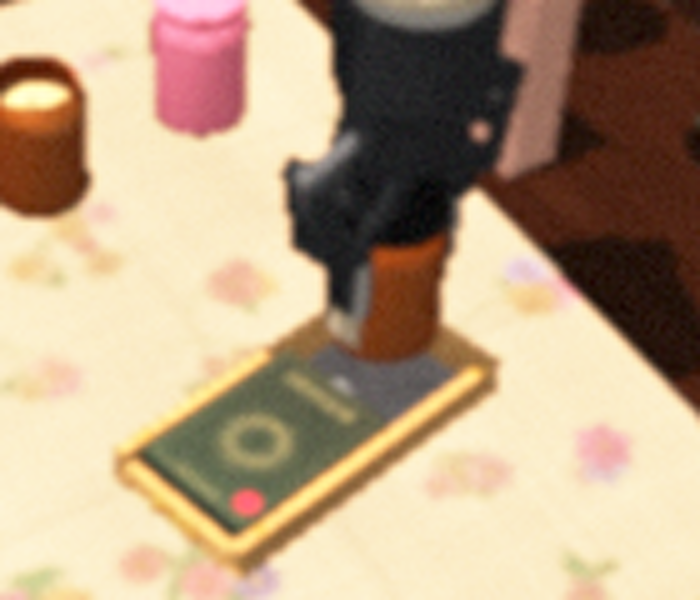

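```bash
python3 - <<'E'
from h import *
b=tray(.0505,-.002)
manip.move_straight([*b,.2425],v=.03); f0=fz(); print(manip.current_ee_pos(),f0)
r=manip.move_straight([*b,.2115],v=.03,contact_N=4); print(r,manip.current_ee_pos(),fz()-f0)
if not r:
    r=manip.move_straight([*b,.2055],v=.01,contact_N=3); print(r,manip.current_ee_pos(),fz()-f0,manip.current_time())
c=cam("side"); np.savez("side4.npz",**c); print(jarfit(c,(.03,.055),b)); save(cv2.resize(c["image"][130:250,235:375],None,fx=5,fy=5,interpolation=cv2.INTER_CUBIC),"s8.png")
c=cam("top"); save(cv2.resize(c["image"][140:250,230:340],None,fx=5,fy=5),"t8.png")
E
```

```text
[ 0.57788352 -0.00759648  0.24267751] [-0.11666423  0.66006202 -2.40482553]
False [ 0.57791336 -0.00755847  0.21169486] [-0.02140995 -0.71747575  0.14809533]
True [ 0.57791803 -0.00746213  0.20775478] [ 0.2461583  -0.9259568   7.72147691] 28.3667
(array([ 0.57775543, -0.00360715]), 102, np.float64(0.0009614413336781583))
```

View pics/s8.png

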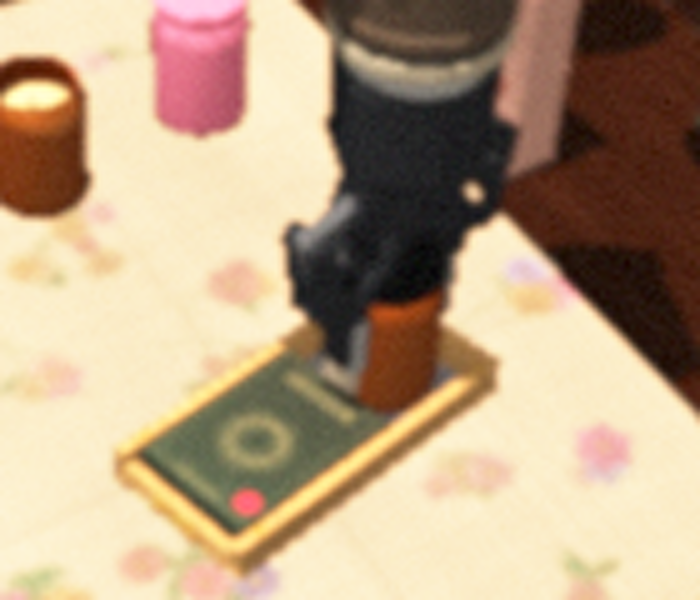

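The jar reached the tray floor at the predicted height (0.2078 m), and the deck's dot is unmoved. Releasing and retreating.

```bash
python3 - <<'E'
from h import *
p=manip.current_ee_pos()
manip.ungrasp(); manip.pause(.3); print(manip.current_grip_width(),fz())
manip.move_straight([p[0],p[1],p[2]+.03],v=.04)
manip.move_straight([p[0],p[1],.36],v=.12)
manip.move_to([.45,.25,.42],R(YAW)); print(manip.current_time(),manip.current_ee_pos())
c=cam("side"); np.savez("side5.npz",**c); print(dot(c,(284,230),15)); print(jarfit(c,(.03,.075),tray(.0505)),tray(.0505)); save(cv2.resize(c["image"][80:260,175:375],None,fx=3.3,fy=3.3,interpolation=cv2.INTER_CUBIC),"s9.png")
c=cam("top"); np.savez("top5.npz",**c); print(dot(c,(299,218),15));save(cv2.resize(c["image"][140:250,230:340],None,fx=5,fy=5),"t9.png")
W=cloud(c); p=W[(np.hypot(W[...,0]-.577,W[...,1])<.06)&(W[...,2]>.075)&(W[...,2]<.11)]; print(len(p),p.mean(0),p[:,2].std(),cv2.minEnclosingCircle((p[:,:2]*1000).astype(np.float32)))
A=np.c_[p[:,:2]-p[:,:2].mean(0),np.ones(len(p))]; print(np.linalg.lstsq(A,p[:,2],rcond=None)[0])
E
```

```text
0.08518742527646969 [0.39405122 0.24975369 0.47199423]
32.4583 [0.45058831 0.24890149 0.41977054]
(np.float64(284.1), np.float64(230.0), array([-67.8, -25.1]), 22)
(array([ 0.57843262, -0.00358122]), 262, np.float64(0.0012114042305874937)) [ 0.57732458 -0.00559999]
(np.float64(299.4), np.float64(218.2), array([-69. , -26.3]), 16)
309 [ 0.57688852 -0.00470842  0.09064307] 0.003327926626315957 ((576.8651123046875, -4.497104167938232), 27.89827537536621)
[0.0310616  0.00165626 0.09064307]
```

View pics/s9.png

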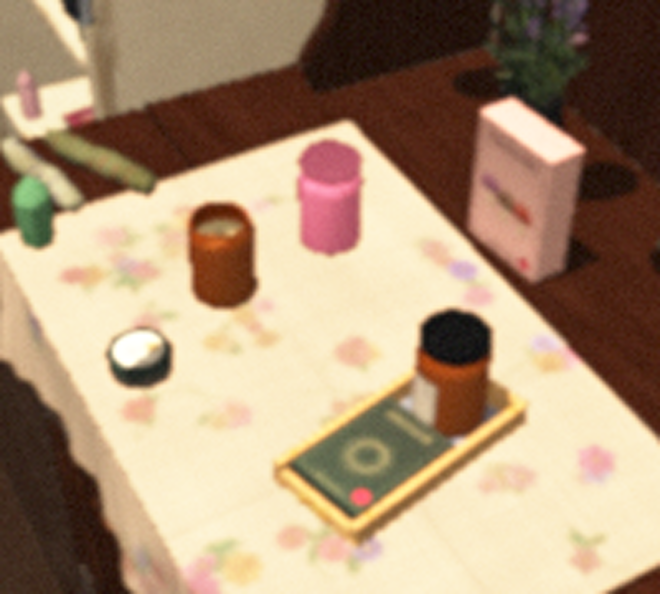

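View pics/t9.png

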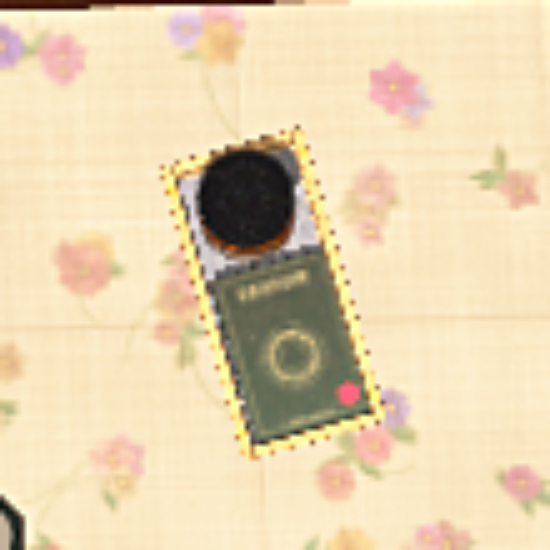

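The jar stands upright at side crop (453,375), inside the rear bay and clear of the walls. Its lid is at 0.0906 m against the expected 0.091 m. The deck's dot hasn't moved, the bystanders are in place and the gripper is clear. Handing in.

```bash
python3 - <<'E'
from h import *
print(np.abs(manip.current_qvel()).max(),manip.current_time()); manip.close_job()
E
```

```text
0.003956386773053466 32.5583
the job is handed in; nothing more can be done
```

The gift set is made up and the job was handed in at 32.6 s. The deck box is home against the front lip, and the black-lidded amber jar stands upright in the bay behind it.

- **Deck:** I lowered closed fingertips onto it at 8 mm/s, stopping at first contact (about 6 N). I then pressed with 8–14 N as read between steps and drew it forward. It travelled 60.6 mm by both cameras. At the end, pull rose from about 5 N to a steady 8.7 N while the deck stopped moving. It did not shift when the jar went in.
- **Jar:** It touched the tray floor at the predicted height. Afterwards the lid's top measured 0.0906 m (0.091 m expected). The jar is about 1 mm from the bay centre in the top view.
- **Other things:** The last pictures showed the open jar, pink jar, tin and jade standing in place. I did not measure them or check the stamp and quartz specifically. Nothing was near the gripper when I handed in.

**Checks that disagreed:**
- The side-view fit put the jar 2–3 mm further in +y than the top view. It did so before the grasp too, so I put it down to calibration.
- The grip width read 55 mm on a 57 mm jar.
- The lid-plane fit showed a slope of about 1.8°, which I took as depth noise because both views look upright.

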